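# Stow the slide presenter in its spring-lid charging case

## Robot

A 6-joint arm with a two-finger parallel gripper is mounted at the origin on the work surface. World frame = base frame: x ahead of the robot, y to its left, z up, the work surface at z = 0. Lengths are in m, angles in rad, forces in N, time in s.
With the tool pointing down it reaches from about 0.3 to 0.875 m from the base axis. Payload 4.2 kg.
Tool frame: the origin (TCP) lies midway between the tips of the shut fingers; the grasp point (between the pads) lies behind it (r.pinch_z is the z of the grasp point in the tool frame, in m); z points along the fingers, y is the line along which they close (so a half turn about z gives the same grasp; the last joint's range is limited). The gripper opens to 85 mm and grips with 20 to 120 N. Pads are 22 mm wide; open, the fingers measure 114 mm over their backs; the gripper's body (76 mm by 85 mm) begins 54 mm behind the grasp point. The pads swing forward as they close: fully open they stand 13 mm farther back than shut.
Start: joints at [-1.156, 0.32, 1.565, -0, 1.257, -0.02], TCP at [0.242, -0.522, 0.231] pointing down, gripper open.
Joint ranges: [-3.11, 3.11], [-0.84, 2.01], [0.21, 2.61], [-1.34, 4.49], [0.05, 2.63], [-2.56, 2.56]. Speed limits (rad/s): [2.57, 2.57, 3.14, 3.14, 3.14, 3.14].

## Interface

Orientations are given as a 3x3 rotation matrix whose columns are the frame's x, y, z axes.
In Python, from plant import r gives the robot as it stands. The module is installed in compiled form; this text tells all that it offers. Calls block until the motion is done:
- r.reach(position, orientation): joint-space move of the TCP to a pose.
- r.move_l(position, rotation=None, velocity=0.15, stop_force=None): straight line of the TCP; rotation=None keeps the orientation; velocity is the mean speed in m/s. With stop_force (N) it stops when the force on the tool has changed by that much, and returns True; else False.
- r.set_joints(angles): joint-space move.
- r.let_go() and r.gripper_close(f_grip=None): open the fingers fully, or close them until they stop; f_grip is the grip in N (None keeps the last).
- r.pause(seconds).
- r.ik(position, orientation): joint angles nearest the present ones, or None.
- r.capture(name): name is "scene" or "top" or "wrist"; returns a dict with "color" (480x640x3 uint8, red, green, blue), "vertical_fov" (degrees; the focal length in pixels is half the picture's height over the tangent of half this angle, whatever the lens; pixels are square), "cx", "cy" (the principal point, pixels), "k1" (the pictures are not rectified: a ray, as slopes to the right and down, at radius r is drawn at 1 + k1 r^2 times it, then the intrinsics apply), "eye" and "attitude" of the camera in the world. Camera axes: x right, y down, z forward; pixel columns grow to the right and rows downward; lengths in m; the calibration is good to about 2 mm. A picture is of the moment at which its call begins. There is no depth.
A pose or a line that the arm cannot do raises r.Unreachable and nothing moves.
- r.close_job(): hands the job in; it is judged then, once.
Readings, each from a call of its own:
- r.get_clock(): time.
- r.get_q(): joint angles.
- r.get_qd(): joint speeds.
- r.get_joint_efforts(): joint torques, N m.
- r.get_ee_pos(): TCP position.
- r.get_orientation(): TCP orientation.
- r.get_force(): force on the tool from outside, world axes, zero at the start.
- r.get_ft_torque(): the same for the moment, N m.
- r.get_gripper_width(): finger opening in m.
- r.get_grip_force(): force on a finger pad.
Only numpy, scipy, OpenCV 4.12 (cv2) and the standard library are available. Lean on these libraries where they do the work, as an engineer would, in place of code of your own. Each camera call takes 0.05 s, during which the arm holds its last target. There are 200 camera calls.

## Task

Put the slide presenter away in its charging case: press the thumb latch so that the sprung lid pops open, lay the presenter right way up and flat in the pocket, then swing the lid down and press it until it snaps shut and stays shut. Be gentle: press the latch with no more than 15 N and the lid with no more than 18 N, do not slam the lid, and leave the other things on the desk where they are.

Things in the scene. Friction and masses are not known exactly. Their poses are not given: they have to be found in the camera images.
- dock: Fixed dark steel foot plate, 96 x 90 x 6 mm, under the grey charging case. Origin: centre of its underside, on the desk. x points from the latch (front) to the hinge (back), y along the hinge, z up. The case stands on it on screw feet set to an unknown height: every case height told here is really higher by R, 0 to 20 mm, constant and stiff in a run. Case top: 110 x 104 mm, z 40 mm + R.
- pocket (a point): Middle of the floor of the case's pocket were R = 0; the real floor lies R (0 to 20 mm) higher. In the dock's frame x 0, y 0, z 32 mm; axes as the dock's. The pocket is 32 mm wide (x), 86 mm long (y), 8 mm deep, in the flat case top. The presenter has 3 mm to spare on each side and stands 12 mm proud: hold it by its top 9 mm, the fingers stay above the rim.
- latch_pad (a point): Where to press the latch, were R = 0: the crest of the raised round thumb ridge across the pad (ridge 26 mm along y, 8 mm thick); really R (0 to 20 mm) higher. In the dock's frame x -92, y 0, z 46 mm; axes as the dock's. Free from 13 mm in front of this point to 22 mm behind it, where the hook post stands 11 mm higher than the crest. Press straight down.
- hinge (a point): Middle of the lid's hinge axis (along y) were R = 0; really R (0 to 20 mm) higher. In the dock's frame x 55, y 0, z 42 mm; axes as the dock's. The lid is a shell 112 mm long from hinge to front face, 104 mm wide; its flat outer face lies 22 mm off the hinge axis (shut: its top, z 64 mm + R). Wide open it leans back, free edge about 157 mm + R above the desk.
- presenter: Slide presenter: loose black plastic bar with rounded edges and two small grey keys on top, 26 mm (its x) by 80 mm (its y, the long way) by 20 mm high (z), about 60 g. Origin: centre of its underside. It lies keys up on the desk; either end may point to either end of the pocket.
- lid (a joint): Lid angle (rad): 0 = latched shut, 1.75 = wide open at its stop. Unlatched, a spring pops it to 1.75 in about 1 s (1 N at the front edge) and holds it there. To shut: swing it over from behind, then press its top near the front (95 mm from the hinge). Over the last 9 mm its lip pushes the hook aside (5 to 12 N); the hook snaps over at about -0.01, the hard stop is at -0.022.
- latch (a joint): Angle of the black rocker latch in front of the lid (rad): 0 = at rest, hook over the lid's lip; grows as the ridge is pressed (35 mm down per rad at the latch_pad point); stops firmly at 0.20. At about 0.15 (5 mm down) the hook clears the lip and the lid pops. It takes about 2 N to start, 3 to 5 N at release, 4 to 6 N at the stop (7 mm down). It springs back when let go.
- stapler: Bystander: black and steel stapler, 32 x 115 x 38 mm (long way along its y), origin centre of its underside; leave it.
- hub: Bystander: white plastic connector hub, 34 x 62 x 14 mm (long way along its y), origin centre of its underside; leave it.
- mouse: Bystander: white computer mouse, 60 x 100 x 32 mm, origin centre of its underside; leave it.
- tape: Bystander: tan roll of tape lying flat, 80 mm across, 22 mm high, origin centre of its underside; leave it.
- pen_cup: Fixed bystander: dark steel cup, 76 mm across, 95 mm high, with pens up to 175 mm high; origin centre of its underside.
Mind the look-alikes: they are no part of the job. What is shaped like the presenter but orange, pink or turquoise is not meant.

How it is judged:
By the outcome, as a careful person would: the job done as asked, in the order asked, and still so for the second after the job is handed in, with the robot touching nothing.
It also fails if it takes over 72 s, if anything falls off the work surface, if the arm or the gripper's body presses on something with over 40 N, if the wrist force passes 120 N, or if a joint passes its speed limit or range.

## Working session

There is one attempt and no reset: what is moved stays moved. The work goes in short steps, each a Python script; the robot and the scene stay as the last script left them, time stands still between calls to the robot, and variables do not carry over. Pictures are saved under pics/ and viewed, at most 11 in all, crops included, and the job is handed in when it is done.

```bash
mkdir -p pics; python3 - <<'E'
from plant import r
import cv2,pickle
for n in("scene","top"):
    c=r.capture(n); pickle.dump(c,open(n+".pkl","wb")); cv2.imwrite(f"pics/{n}0.png",c["color"][:,:,::-1])
    print(n,{k:v for k,v in c.items() if k!="color"})
print(r.pinch_z,r.get_clock())
E
```

```text
scene {'vertical_fov': 55.75694043951261, 'cx': 315.25830667154236, 'cy': 243.92640469774517, 'k1': 0.017935685965198636, 'eye': array([ 1.10005324, -0.6548023 ,  0.72161441]), 'attitude': array([[ 0.69180426,  0.45955407, -0.5569712 ],
       [ 0.72174087, -0.41625893,  0.5530087 ],
       [ 0.02229316, -0.78456266, -0.61964865]])}
top {'vertical_fov': 45.54978274562252, 'cx': 315.2617946110139, 'cy': 244.37135982585698, 'k1': 0.03904376651571186, 'eye': array([ 0.36267406, -0.06690685,  1.37106976]), 'attitude': array([[-0.01100017, -0.99133647,  0.13088541],
       [-0.99990028,  0.01206429,  0.00733997],
       [-0.00885542, -0.13079162, -0.99137033]])}
-0.0187 0.1
```

View pics/scene0.png

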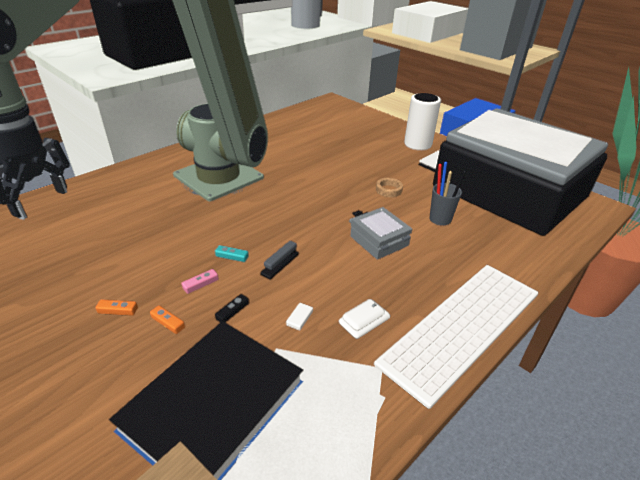

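View pics/top0.png

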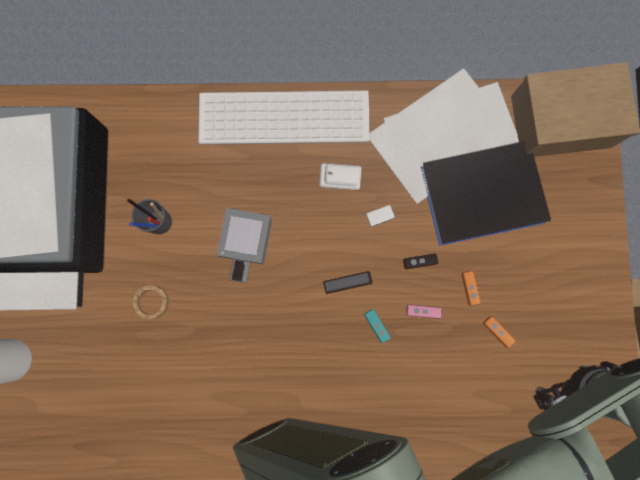

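The top view shows the black presenter at about (421,261), and the case at about (245,237) with its latch at (240,270), facing the robot. I'll enlarge both.

```bash
cat > h.py <<'E'
import numpy as np,cv2,pickle
from scipy.spatial.transform import Rotation as Ro
def K(c):
    f=240/np.tan(np.radians(c["vertical_fov"]/2)); return np.array([[f,0,c["cx"]],[0,f,c["cy"]],[0,0,1.]])
D=lambda c:np.array([c["k1"],0,0,0.])
def ray(c,uv):
    p=cv2.undistortPoints(np.array([[uv]],float),K(c),D(c))[0,0]
    return c["attitude"]@np.array([*p,1])
def at(c,uv,z):
    d=ray(c,uv); return c["eye"]+d*(z-c["eye"][2])/d[2]
def proj(c,P):
    R=c["attitude"].T
    return cv2.projectPoints(np.atleast_2d(P).astype(float),cv2.Rodrigues(R)[0],-R@c["eye"],K(c),D(c))[0][:,0]
def crop(c,x,y,w,h,s):
    return cv2.resize(c["color"][y:y+h,x:x+w,::-1],None,fx=s,fy=s,interpolation=cv2.INTER_CUBIC)
E
python3 - <<'E'
from h import *
t=pickle.load(open("top.pkl","rb"));s=pickle.load(open("scene.pkl","rb"))
a=crop(t,205,195,80,100,5);b=crop(s,340,195,80,75,5)
p=crop(t,395,245,50,31,8)
im=np.zeros((600,800,3),np.uint8);im[:500,:400]=a;im[:375,400:]=b;
p=p[:220];im[378:598,400:800]=p
cv2.imwrite("pics/crops.png",im)
E
```

```text
(no output)
```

View pics/crops.png

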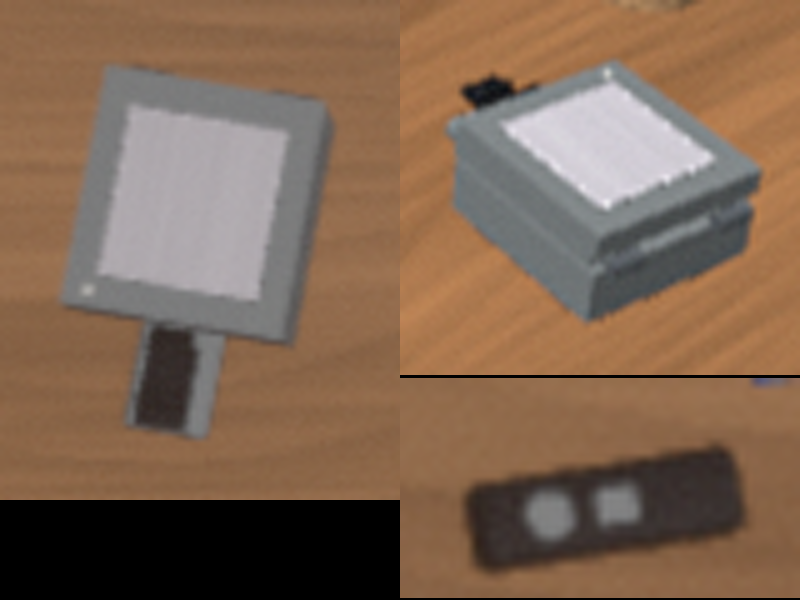

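The crop shows the lid-top corners. In the top view (crop px/5 + (205,195)) they are (107,67) and (328,103) at the back, and (62,303) and (293,343) at the front. In the scene view they are (612,62), (450,127), (600,240) and (760,172). The presenter's corners are also readable. Next I fit the poses.

```bash
python3 - <<'E'
from h import *
from scipy.optimize import least_squares
t=pickle.load(open("top.pkl","rb"));s=pickle.load(open("scene.pkl","rb"))
T=np.array([[107,67],[328,103],[62,303],[293,343]])/5+[205,195]-0.4
S=np.array([[612,62],[450,127],[600,240],[760,172]])/5+[340-80,195]-0.4
# order: back+y, back-y, front+y, front-y
Lt=np.array([[55,52],[55,-52],[-57,52],[-57,-52]])/1e3
Ls=np.array([[-57,52],[-57,-52],[55,-52],[55,52]])/1e3
def pts(p,L):
    c,s_=np.cos(p[2]),np.sin(p[2])
    return np.c_[L@np.array([[c,s_],[-s_,c]])+p[:2],np.full(len(L),.064+p[3])]
def f(p): return np.r_[(proj(t,pts(p,Lt))-T).ravel(),(proj(s,pts(p,Ls))-S).ravel()]
x0=[*at(t,(245,237),.07)[:2],-.19,.01]
o=least_squares(f,x0);print("dock",o.x,np.degrees(o.x[2]),"\n",f(o.x).reshape(-1,2).round(1))
# presenter outline in top crop at mid height, from dark threshold
print("check latch tail", [at(t,np.array(u)/5+[205,195],.055).round(4) for u in([165,430],[127,425],[207,437])])
c,sn=np.cos(o.x[2]),np.sin(o.x[2]);print("pad pred",o.x[:2]+np.array([c,sn])*-.092)
P=np.array([[470,490],[735,450],[745,527],[485,570]],float);P=(P-[400,378])/8+[395,245]-.4
W=np.array([at(t,u,.012)[:2] for u in P]);print("pres",W.round(4),W.mean(0),np.linalg.norm(W[1]-W[0]),np.linalg.norm(W[3]-W[0]))
d=W[1]-W[0]+W[2]-W[3];print("yaw of long axis",np.degrees(np.arctan2(d[1],d[0])))
print("scene check",proj(s,[*W.mean(0),.02]))
for n,u in(("stapler",(347,282)),("cup",(152,217)),("mouse",(341,177)),("hub",(380,215)),("tape",(150,302))): print(n,at(t,u,.02).round(3))
E
```

```text
dock [ 0.56033732  0.10760596 -0.16731819 -0.00093475] -9.58662605217794 
 [[-0.   0. ]
 [-0.2 -0.4]
 [ 0.4  0.1]
 [-1.2 -1. ]
 [-0.7  0.4]
 [ 0.3 -0.3]
 [-0.8  0.2]
 [-0.5 -0.2]]
check latch tail [array([0.4535, 0.1217, 0.055 ]), array([0.456 , 0.1393, 0.055 ]), array([0.45  , 0.1024, 0.055 ])]
pad pred [0.46962211 0.12292751]
pres [[ 0.5053 -0.2665]
 [ 0.5164 -0.3456]
 [ 0.4933 -0.3477]
 [ 0.4814 -0.2702]] [ 0.49910042 -0.30751099] 0.07984782202030095 0.024244291396688062
yaw of long axis -81.6298640492574
scene check [[229.89989207 305.19670037]]
stapler [ 0.451 -0.131  0.02 ]
cup [0.612 0.334 0.02 ]
mouse [ 0.705 -0.121  0.02 ]
hub [ 0.61  -0.213  0.02 ]
tape [0.409 0.333 0.02 ]
```

```bash
cat >> h.py <<'E'
DOCK=np.array([0.5603,0.1076]);YAW=-.1673
def down(yaw):
    c,s=np.cos(yaw),np.sin(yaw); return np.array([[c,s,0],[s,-c,0],[0,0,-1.]])
def dk(x,y,z,D=None,Y=None):
    D=DOCK if D is None else D;Y=YAW if Y is None else Y
    c,s=np.cos(Y),np.sin(Y);return np.array([D[0]+c*x-s*y,D[1]+s*x+c*y,z])
def best(r,p,yaws):
    q0=r.get_q();L=[]
    for y in yaws:
        q=r.ik(p,down(y))
        if q is not None:L.append((abs(q[5]),y,q))
    m=min(L,key=lambda a:a[0]);return m[1],m[2]
E
python3 - <<'E'
from h import *
from plant import r
r.gripper_close(20)
p=dk(-.092,0,.110)
y,q=best(r,p,[YAW,YAW+np.pi,YAW-np.pi]);print(y,q)
r.reach(p,down(y))
print(r.get_force(),r.get_ee_pos(),p,r.get_clock())
c=r.move_l(dk(-.092,0,.040),velocity=.03,stop_force=1.5)
z=r.get_ee_pos();print(c,z,r.get_force(),r.get_clock())
E
```

```text
2.974292653589793 [ 2.32325089e-01  2.97203491e-01  1.94086978e+00 -4.44089210e-16
  9.03519386e-01 -1.17117124e+00]
[ 0.82855115 -1.35479188  0.38537261] [0.46998491 0.12234808 0.11013242] [0.46958451 0.1229199  0.11      ] 3.3333
True [0.46909516 0.12293305 0.04544114] [0.28104862 1.47692082 2.19706265] 5.2167
```

```bash
python3 - <<'E'
from h import *
from plant import r
p=r.get_ee_pos(); 
c=r.move_l(dk(-.092,0,p[2]-.0068),velocity=.02,stop_force=8)
print(c,r.get_ee_pos(),r.get_force(),r.get_clock())
r.pause(.5);r.pause(.6)
r.move_l(dk(-.100,0,.10),velocity=.12)
s=r.capture("scene");print(r.get_force(),r.get_clock())
pickle.dump(s,open("scene1.pkl","wb"))
# move to look at presenter w/ wrist cam
P=np.array([.4991,-.3075,.16]);base=np.radians(-81.6)+np.pi/2
y,q=best(r,P,[base,base+np.pi,base-np.pi]);print(y,q)
r.let_go(); r.move_l(dk(-.10,0,.2),velocity=.25); r.reach(P,down(y))
w=r.capture("wrist");pickle.dump(w,open("wrist1.pkl","wb"))
print(r.get_ee_pos(),r.get_clock(),{k:v for k,v in w.items() if k!="color"})
im=np.zeros((560,800,3),np.uint8);im[:240,:320]=cv2.resize(w["color"][:,:,::-1],(320,240))
im[:480,320:]=crop(s,330,180,120,120,4);cv2.imwrite("pics/p1.png",im)
cv2.imwrite("pics/w1.png",w["color"][:,:,::-1])
E
```

```text
True [0.46833053 0.12290449 0.0386812 ] [-1.29362286  0.34598444  7.05968827] 5.6167
[-1.00177536  0.27389804 -0.27829432] 7.4333
0.14660765716752366 [-5.71798598e-01  3.89411228e-01  1.64632131e+00 -4.44089210e-16
  1.10586011e+00  8.52390071e-01]
[ 0.49924458 -0.30671536  0.15975686] 10.575 {'vertical_fov': 63.71665459336178, 'cx': 323.08647377169245, 'cy': 243.84306239042346, 'k1': -0.03556921608520512, 'eye': array([ 0.57538582, -0.29643539,  0.30265013]), 'attitude': array([[ 1.47982198e-01, -9.42675720e-01, -2.99104925e-01],
       [-9.88989601e-01, -1.41332166e-01, -4.38724093e-02],
       [-9.15691775e-04,  3.02303996e-01, -9.53211129e-01]])}
```

View pics/p1.png

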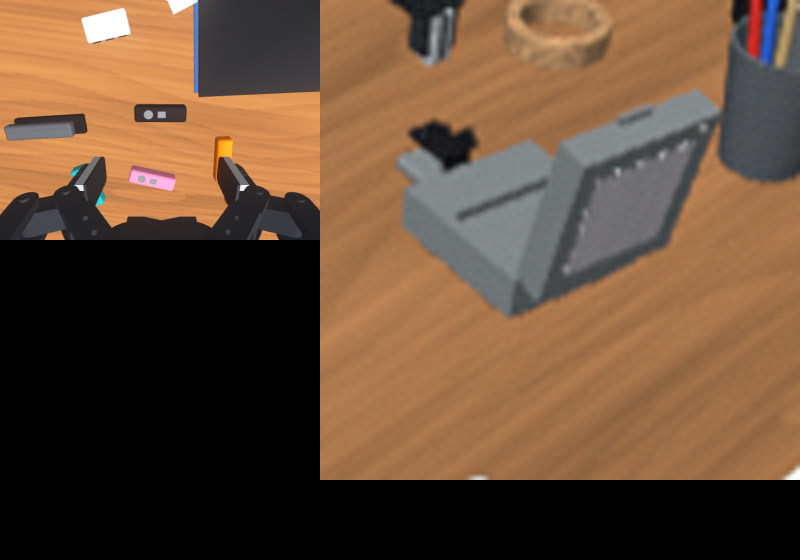

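View pics/w1.png

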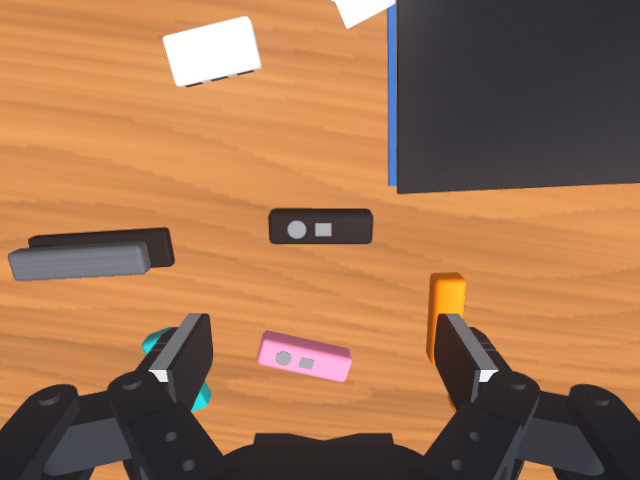

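The lid stands open. In the wrist view the presenter's outline runs from (270,209) to (372,244). The grasp needs a quarter turn so that the fingers close across it.

```bash
python3 - <<'E'
from h import *
from plant import r
w=pickle.load(open("wrist1.pkl","rb"))
for z0,z1 in((.013,.013),):
    W=np.array([at(w,u,z)[:2] for u,z in(((269.5,208.5),.012),((372,208.5),.012),((372.5,243.5),.014),((269.5,244),.014))])
    print(W.round(4),W.mean(0),np.linalg.norm(W[1]-W[0]),np.linalg.norm(W[3]-W[0]));d=W[1]-W[0]+W[2]-W[3]
    yw=np.arctan2(d[1],d[0]);print(np.degrees(yw))
# pixel check via outline of dark region
g=cv2.cvtColor(w["color"],cv2.COLOR_RGB2GRAY)[195:258,255:385]
m=(g<75).astype(np.uint8);cs,_=cv2.findContours(m,0,1);k=max(cs,key=cv2.contourArea);print(cv2.boundingRect(k),cv2.minAreaRect(k))
for P in ([.4991,-.3075,.011],dk(-.0005,0,.043)):
    for b in (yw,yw+np.pi) if P[1]<0 else (YAW-np.pi/2,YAW+np.pi/2):
        q=r.ik(np.array(P),down(b));print(np.degrees(b),None if q is None else np.round(q,2))
E
```

```text
[[ 0.5062 -0.2649]
 [ 0.5179 -0.3427]
 [ 0.4908 -0.348 ]
 [ 0.4784 -0.2681]] [ 0.49835958 -0.30594647] 0.0787160732206507 0.027988783641332428
-81.32924085059146
(14, 14, 104, 35) ((65.5, 31.0), (34.0, 103.0), 90.0)
-81.32924085059146 [-0.57  0.55  1.81 -0.    0.78  2.42]
98.67075914940854 [-0.57  0.55  1.81 -0.    0.78 -0.72]
-99.58558391253867 None
80.41441608746133 [ 0.17  0.49  1.82 -0.    0.83  0.34]
```

```bash
python3 - <<'E'
from h import *
from plant import r
b=np.radians(98.67);R=down(b)
r.reach(np.array([.4986,-.3065,.10]),R)
e=r.get_ee_pos();
r.move_l(np.array([.4986,-.3065,.0112]),velocity=.08,stop_force=8)
print(r.get_ee_pos(),r.get_force())
r.gripper_close(30);print(r.get_gripper_width(),r.get_grip_force(),r.get_ee_pos())
r.move_l(np.array([.4986,-.3065,.2]),velocity=.2)
print(r.get_gripper_width(),r.get_force(),r.get_clock())
P=dk(0,0,.17);r.reach(P,down(YAW+np.pi/2))
w=r.capture("wrist");s=r.capture("scene");t=r.capture("top")
for n,c in(("w2",w),("s2",s),("t2",t)): pickle.dump(c,open(n+".pkl","wb"))
print(r.get_ee_pos(),P,r.get_clock())
cv2.imwrite("pics/w2.png",w["color"][:,:,::-1])
E
```

```text
[ 0.49899706 -0.30673614  0.01174121] [-0.20962458  0.38323031  0.19595272]
0.024627058470021432 29.966348111629486 [ 0.498805   -0.3066623   0.01147914]
0.025333387271528753 [ 0.40833513  0.20547665 -1.31655402] 14.9
[0.56052832 0.10662497 0.17005377] [0.5603 0.1076 0.17  ] 16.6
```

View pics/w2.png

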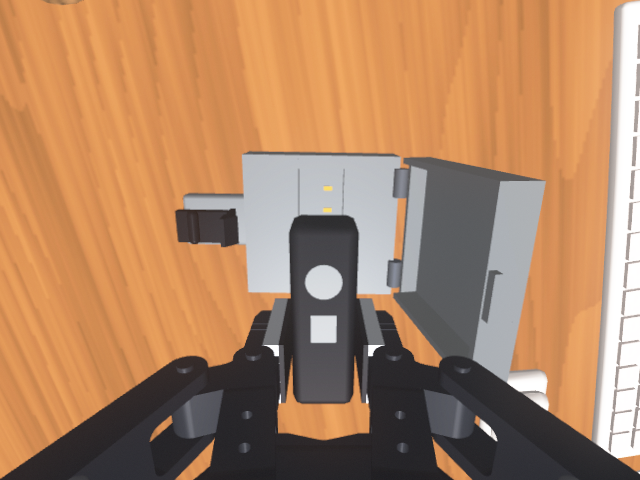

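The wrist view shows the case-top corners at about (244,153), (398,156), (247,293) and (395,293). The pocket's far end is at (299,169) to (344,169). The held presenter's ends are at rows 215 and 403, between columns 290 and 358. Next I refine the pose.

```bash
python3 - <<'E'
from h import *
from scipy.optimize import least_squares
w=pickle.load(open("w2.pkl","rb"))
U=np.array([[243.5,153],[399,156.5],[247,292.5],[299,169],[344,169]])
L=np.array([[-55,52],[55,52],[-55,-52],[-16,43],[16,43]])/1e3
def pts(p,h):
    return np.array([dk(l[0],l[1],.040+h,p[:2],p[2]) for l in L])
for h in(0,None):
    f=lambda p:(proj(w,pts(p,h if h is not None else p[3]))-U).ravel()
    o=least_squares(f,[*DOCK,YAW]+([0.] if h is None else []));print(o.x.round(4),o.fun.reshape(-1,2).round(1).tolist())
ee=np.array([.5605,.1066,.1700])
for z in(.175,):
  far=[at(w,u,z) for u in((293,217),(355,217))];near=[at(w,u,z) for u in((296,403),(353,403))]
  F=np.mean(far,0);N=np.mean(near,0)
  c,s=np.cos(YAW+np.pi/2),np.sin(YAW+np.pi/2)
  print("tool x of ends",[(np.array([c,s])@(q-ee)[:2]).round(4) for q in(F,N)],"tool across",[(np.array([s,-c])@(q-ee)[:2]).round(4) for q in(F,N)],np.linalg.norm(F-N))
cv2.imwrite("pics/w2c.png",np.vstack([crop(w,165,140,260,170,3)]))
E
```

```text
[ 0.5586  0.1092 -0.1882] [[-1.5, 0.9], [1.6, 0.8], [0.6, -1.0], [-0.7, -0.9], [0.0, 0.1]]
[ 0.5586  0.1091 -0.1883 -0.0007] [[-1.3, 1.0], [1.3, 0.9], [0.8, -1.3], [-0.7, -0.8], [-0.1, 0.1]]
tool x of ends [np.float64(0.0432), np.float64(-0.0397)] tool across [np.float64(0.0003), np.float64(0.0006)] 0.08284813209023918
```

View pics/w2c.png

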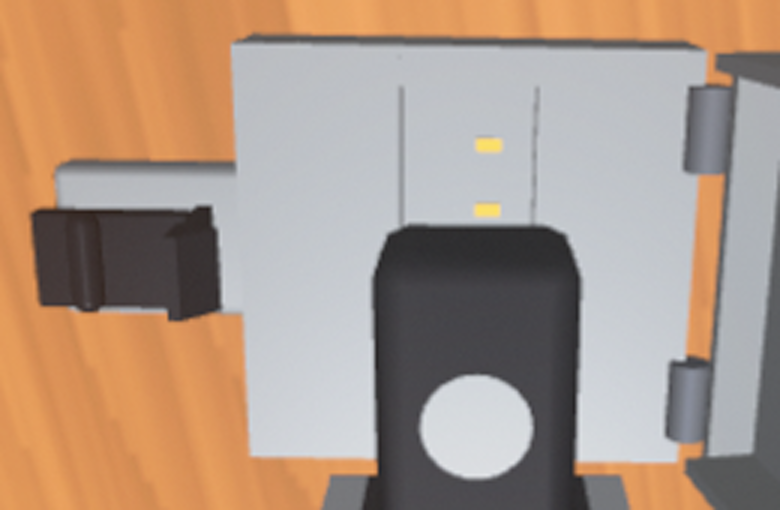

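```bash
python3 - <<'E'
from h import *
from scipy.optimize import least_squares
w=pickle.load(open("w2.pkl","rb"))
U=np.array([[235,45],[706,49],[250,457],[680,463],[402,87],[538,88]])/3+[165,140]-.33
L=np.array([[-55,52],[55,52],[-55,-52],[55,-52],[-16,43],[16,43]])/1e3
for h in(0,.003,None):
    f=lambda p:(proj(w,[dk(l[0],l[1],.040+(p[3] if h is None else h),p[:2],p[2]) for l in L])-U).ravel()
    o=least_squares(f,[*DOCK,YAW]+([0.] if h is None else []));print(o.x.round(4),o.fun.reshape(-1,2).round(1).tolist())
pc=at(w,np.array([475,427])/3+[165,140]-.33,.1785);k2=at(w,(323.5,329),.1785)
print(pc,k2,np.degrees(np.arctan2(*(pc-k2)[1::-1])))
E
```

```text
[ 0.559   0.1091 -0.1801] [[-0.9, -0.1], [0.7, 0.7], [0.8, 0.0], [-0.4, -0.3], [-0.3, -0.3], [0.2, -0.1]]
[ 0.5592  0.1096 -0.1801] [[-1.8, -0.5], [1.6, 0.3], [0.1, 1.0], [0.3, 0.7], [-0.5, -0.6], [0.4, -0.3]]
[ 5.590e-01  1.091e-01 -1.801e-01 -1.000e-04] [[-0.9, -0.0], [0.6, 0.7], [0.8, -0.0], [-0.5, -0.3], [-0.2, -0.3], [0.2, -0.1]]
[0.56356517 0.12517271 0.1785    ] [0.56041968 0.10536839 0.1785    ] 80.97517612695995
```

```bash
sed -i 's/^DOCK=.*/DOCK=np.array([0.5590,0.1091]);YAW=-.1801/' h.py; python3 - <<'E'
from h import *
from plant import r
R=down(YAW+np.pi/2)
g=dk(-.001,-.0008,.07)
r.move_l(g,R,velocity=.12); r.pause(.3)
e=g-r.get_ee_pos();print("err",e.round(4))
b=np.array([e[0],e[1],0])
c=r.move_l(np.array([*(g+b)[:2],.0432]),R,velocity=.025,stop_force=3.5)
print(c,r.get_ee_pos()-np.array([g[0],g[1],0]),r.get_force(),r.get_gripper_width(),r.get_clock())
w=r.capture("wrist");pickle.dump(w,open("w3.pkl","wb"));cv2.imwrite("pics/w3.png",w["color"][:,:,::-1])
E
```

```text
err [-0.0003 -0.     -0.0005]
True [-4.82331809e-04 -5.31158985e-05  4.38233010e-02] [-0.18748974  0.27793471  5.26046042] 0.024624225881495057 18.8667
```

View pics/w3.png

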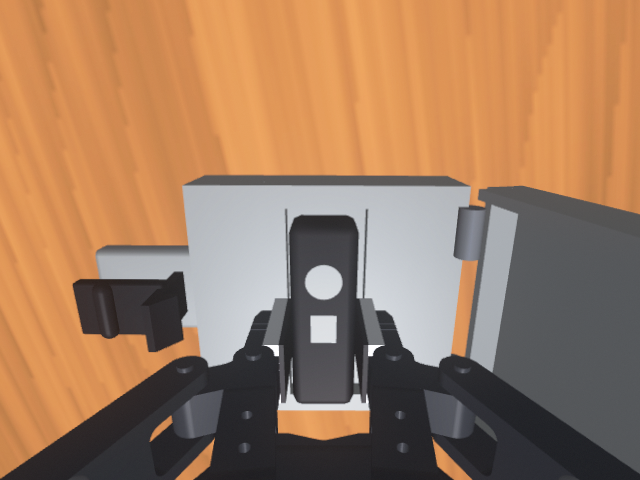

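The presenter is down in the pocket, with rim gaps visible on both sides and the TCP height matching the floor. Next I release it and close the lid.

```bash
python3 - <<'E'
from h import *
from plant import r
r.let_go(); print(r.get_force())
r.move_l(dk(-.006,-.001,.20),velocity=.2)
w=r.capture("wrist");pickle.dump(w,open("w4.pkl","wb"))
r.gripper_close(20)
R=down(YAW+np.pi);wd=.011
def C(th,extra=0,s1=.097):
    s=s1-wd*np.cos(th);n=.022+wd*np.sin(th)
    return dk(.055-s*np.cos(th)+n*np.sin(th)+extra,0,.042+s*np.sin(th)+n*np.cos(th))
p=C(1.75,.03);print("start",p,r.ik(p,R))
r.reach(np.array([p[0],p[1],.21]),R)
cv2.imwrite("pics/w4.png",w["color"][:,:,::-1])
print(r.get_ee_pos(),r.get_force(),r.get_clock())
print(r.move_l(p,R,velocity=.12,stop_force=6),r.get_force(),r.get_clock())
E
```

```text
[ 0.61115234 -0.20758134  0.41207392]
start [0.69175505 0.08492891 0.13352522] [ 1.05660518e-01  5.75764767e-01  1.39306686e+00 -4.44089210e-16
  1.17276103e+00 -1.28503581e+00]
[0.69148839 0.08501939 0.20995529] [-0.92617352  0.59862579 -0.13408726] 22.7417
False [ 0.83860606 -0.27569275  0.55098434] 23.525
```

View pics/w4.png

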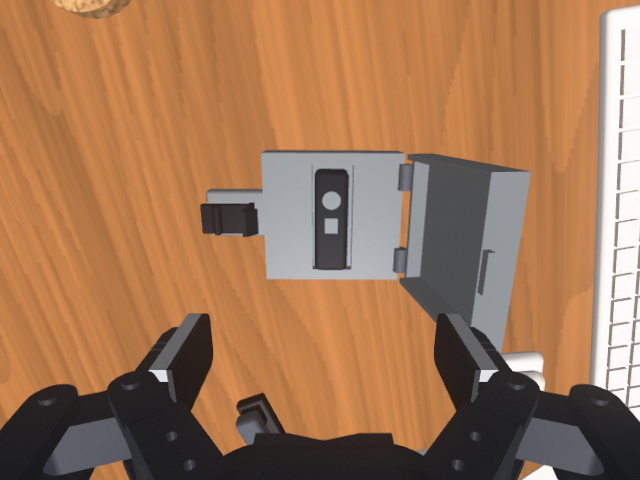

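The presenter lies flat in the pocket, keys up, at (331,218). Next I swing the lid.

```bash
python3 - <<'E'
from h import *
from plant import r
R=down(YAW+np.pi);wd=.011
def C(th,extra=0,s1=.097):
    s=s1-wd*np.cos(th);n=.022+wd*np.sin(th)
    return dk(.055-s*np.cos(th)+n*np.sin(th)+extra,0,.042+s*np.sin(th)+n*np.cos(th))
for th in [1.75,1.6,1.45,1.3,1.15,1.0,.85,.7,.55,.4,.28,.18,.12]:
    c=r.move_l(C(th),R,velocity=.07,stop_force=6)
    f=r.get_force();print(th,c,f.round(2))
    if c: break
print((r.get_ee_pos()-C(th)).round(4),r.get_clock())
s=r.capture("scene");cv2.imwrite("pics/s5.png",crop(s,330,150,130,120,5))
E
```

```text
1.75 False [ 0.93 -1.47  0.19]
1.6 False [0.44 0.11 0.1 ]
1.45 False [ 0.39 -0.29  0.1 ]
1.3 False [ 1.15 -0.01 -0.92]
1.15 False [ 1.7  -0.35 -0.02]
1.0 False [ 1.66 -0.15  1.16]
0.85 False [ 0.42 -0.36  1.03]
0.7 False [0.44 0.66 1.69]
0.55 False [-1.23 -0.26  2.26]
0.4 False [-0.59  0.55  2.48]
0.28 False [-0.9  -0.73  1.86]
0.18 False [-0.23 -0.83  2.83]
0.12 False [-0.74  0.01  1.37]
[-0.0002 -0.     -0.0003] 28.2583
```

View pics/s5.png

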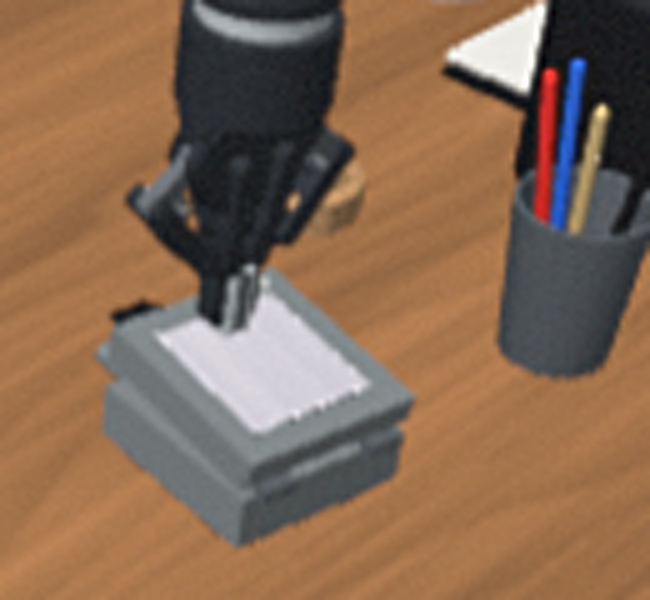

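The lid is almost shut, with the fingertips on its top near the front edge. Now the slow press.

```bash
python3 - <<'E'
from h import *
from plant import r
p=r.get_ee_pos();z=p[2];g=dk(.055-.088,0,0)
for k in range(30):
    z-=.001
    c=r.move_l(np.array([g[0],g[1],z]),velocity=.012,stop_force=10)
    f=r.get_force();e=r.get_ee_pos()[2];print(round(z,4),round(e,4),f.round(1),c)
    if c or f[2]>13.5 or z<.0610: break
print(r.get_clock())
E
```

```text
0.0743 0.0743 [0.5 0.2 2. ] False
0.0733 0.0732 [ 0. -0.  2.] False
0.0723 0.0722 [-1.5  1.3  2.1] False
0.0713 0.0715 [-3.   0.9  4.1] False
0.0703 0.0706 [-2.2  0.   5.7] False
0.0693 0.0698 [-4.3  0.7  7.3] False
0.0683 0.0689 [-5.1  0.9  9. ] False
0.0673 0.0672 [-0.9 -0.5 -0.7] False
0.0663 0.066 [ 0.1  0.1 -0.6] False
0.0653 0.0653 [ 0.2 -0.3  1.1] False
0.0643 0.0644 [-0.9  0.6  0.8] False
0.0633 0.0632 [-1.8  0.3  2.2] False
0.0623 0.0624 [-3.1  0.2  3.7] False
0.0613 0.062 [-4.2  1.   8.8] False
0.0603 0.0616 [-5.7  0.8 12.5] False
32.4083
```

```bash
python3 - <<'E'
from h import *
from plant import r
p=r.get_ee_pos()
for z in(.0625,.064,.066,.070):
    r.move_l(np.array([p[0],p[1],z]),velocity=.03);print(z,r.get_force().round(1))
r.move_l(np.array([p[0],p[1],.15]),velocity=.15)
r.reach(dk(-.15,-.05,.22),down(YAW+np.pi)); r.pause(.5)
s=r.capture("scene");t=r.capture("top");print(r.get_clock())
im=np.zeros((500,800,3),np.uint8);im[:375,:400]=crop(s,340,195,80,75,5);im[:500,400:]=crop(t,205,195,80,100,5)
cv2.imwrite("pics/end.png",im)
E
```

```text
0.0625 [-0.3  0.7  1.9]
0.064 [-0.   0.2  1.7]
0.066 [-0.6  0.8  0.4]
0.07 [-1.2 -0.2 -0.1]
35.3583
```

View pics/end.png

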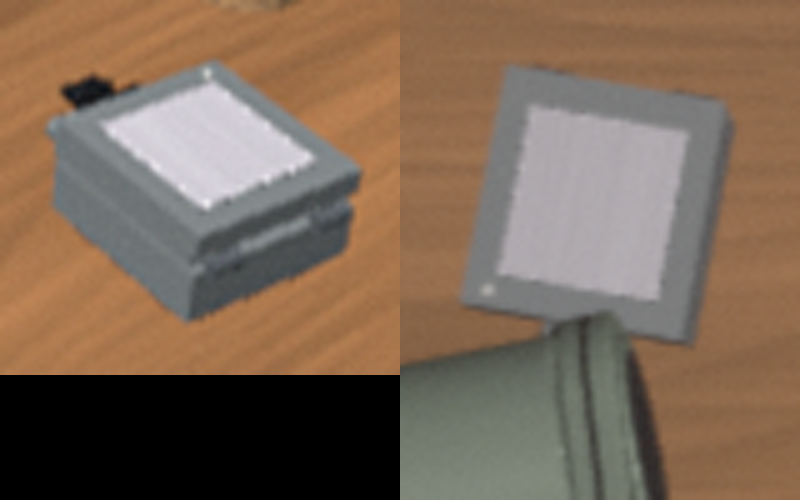

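The lid is shut and stays shut: its corners sit at the same pixels as in the first picture, and the robot is clear of the case. I'm handing in.

```bash
python3 -c "
from plant import r
print(r.close_job())"
```

```text
the job is handed in; nothing more can be done
None
```

The presenter lies flat and keys up in its charging case with the lid snapped shut, and the job was handed in at about 35 s, with about 7 N read on the latch and 14 N on the lid.

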